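# Seat the loose crank on the hidden hex and raise the pacemaker stage

## Robot

A 6-joint arm with a two-finger parallel gripper is mounted at the origin on the work surface. World frame = base frame: x ahead of the robot, y to its left, z up, the work surface at z = 0. Lengths are in m, angles in degrees, forces in N, time in s.
With the tool pointing down it reaches from about 0.4 to 0.825 m from the base axis. Payload 7 kg.
Tool frame: the origin (TCP) lies at the very end of the fingers, on their centre line; the grasp point (between the pads) lies 19 mm behind it; x points along the fingers, y is the direction in which the jaws open and shut, and the axes are right-handed (so a half turn about x gives the same grasp; the last joint's range is limited). The gripper opens to 88 mm and grips with 3 to 60 N. Pads are 19 mm wide; open, the fingers measure 130 mm over their backs; the gripper's body (78 mm by 193 mm) begins 47 mm behind the grasp point.
Start: joints at [-56.889, 20.546, 0.682, 0, -70.136, -16.507], TCP at [0.193, -0.647, 0.227] pointing down, gripper open.
Joint ranges: [-176.03, 176.03], [-82.01, 121.73], [-58.28, 71.71], [-173.87, 95.51], [-174.79, -0.11], [-173.66, 173.66]. Speed limits (degrees/s): [136.94, 136.94, 172.46, 180, 180, 180].

## Interface

Orientations are given as [roll, pitch, yaw] about the fixed x, y, z axes, in that order (R = Rz(yaw) Ry(pitch) Rx(roll)).
In Python, from plant import monitor, eyes, ticket gives the robot as it stands. The module is installed in compiled form; this text tells all that it offers.
- The arm moves only by the shell command python3 -m crank 'ROWS'. ROWS is JSON, a list of rows, each an object with "linear": the shift along the world's x, y, z in units of 60 mm (1.0 is 60 mm), a list of three; "rot": the turn, a rotation vector about the world's x, y, z in units of 5 degrees (1.0 is 5 degrees), a list of three; "hand": the opening, from 0 (shut) to 1 (fully open). In form: [{"linear": [tx, ty, tz], "rot": [ax, ay, az], "hand": hand}, ...]. A call has 1 to 20 rows; each row shifts and turns the pose as measured when the row begins; what a row does not reach is not made up. A row lasts 1/8 s, in which the tool goes at most 62.5 mm and 10.7 degrees, less where a joint would pass 70% of its speed; a pose out of reach is approached as far as the arm can. A call is refused whole if a number of a shift passes 1 or a number of a turn 1, either way. A call with a gripper value outside its range is refused whole. The fingers move at their own pace and stop on an object; the grip force is fixed at half the most. Time passes only in rows, so rows that do not move let the fingers close. It gives the time, the measured TCP pose, the force and the opening at its end, in the units of the state.
- monitor.get_obs(): the state, without advancing time (a new reading comes with each control period).
- eyes.snapshot(name): name is "side" or "top"; returns a dict with "image" (480x640x3 uint8, red, green, blue), "depth" (480x640 float32, m along the optical axis (not along the pixel's ray), 0 where there is no reading), "K" (3x3 intrinsics, pixels), "camera_from_world" (4x4, takes a point from world to camera coordinates). Camera axes: x right, y up, looking along -z (the intrinsics and any distortion apply to the point x, -y, -z); pixel columns grow to the right and rows downward; lengths in m; the calibration is good to about 2 mm. A picture is of the moment at which its call begins.
- ticket.close_job(): hands the job in, once; it reports no verdict.
The state is a dict: "clock": time; "joint_pos": joint angles; "qvel": joint speeds; "tau": joint torques, N m; "tool_pos": TCP position; "orientation": TCP orientation; "force": force on the tool from outside, world axes, zero at the start; "moment": the same for the moment, N m; "opening": finger opening in m.
Only numpy, scipy, OpenCV 4.12 (cv2) and the standard library are available. Lean on these libraries where they do the work, as an engineer would, in place of code of your own. Each camera call takes 0.05 s, during which the arm holds its last target.

## Task

Lift the loose crank out of its beech block and fit it into the crank port of the elevating stage, feeling gently for the hidden hex of the lift screw until the crank's flange sits fully home on the port collar. Then crank clockwise (seen from above) until the stage with the pacemaker comes up against its top stop, without forcing it, and let go with the crank left seated. Work the lift only with the crank - keep the gripper off the lift and the pacemaker - and leave everything else on the bench where it lies.

Things in the scene. Friction and masses are not known exactly. Their poses are not given: they have to be found in the camera images.
- crank_hub (a point): Loose steel crank, 0.35 kg: centre of its square hub, 26 x 26 mm, standing 32 mm free above the arm (16 mm below to 16 mm above this point). x: along the arm to the handle; z: up along the shank. Below the hub: arm 20 mm wide, 12 mm thick; flange 50 mm across, 6 mm thick; hex tube 50 mm long, 36 mm over corners. It starts stood in the beech block, flange resting on the block's top.
- crank_mouth (a point): Centre of the open lower end of the crank's hex tube, 84 mm straight below crank_hub, 50 mm below the underside of the flange; axes as crank_hub. The hexagonal socket is 25.2 mm across flats and 50 mm deep; its corners lie at 0, 60, 120 ... degrees from x.
- crank_handle (a point): Axis of the crank's upright handle, 75 mm from the hub axis along x and 16 mm higher than crank_hub: black cylinder 22 mm across, 56 mm tall (30 mm below to 26 mm above this point) that revolves freely on its pin; the arm's top face is 32 mm below this point. The point itself does not spin with the handle.
- port (a point): Centre of the rim of the crank port, a dark steel collar 54 mm across, 12 mm above the deck, upright bore 39 mm across. In it, on its axis, hides a male hex 24 mm across flats, flat top 28 mm below the rim, angle unknown. The crank's tube lands on that top; turned till the flats match (within 5 degrees) it drops 22 mm more, flange onto the rim. Unmatched, press with 20 N at most.
- lift: Elevating stage fixed to the bench: aluminium base and deck 150 x 250 mm (x, y), origin centre of the underside; deck top 90 mm high. Port 65 mm from centre on the -y half, stage 60 mm from centre on the +y half. Turning the screw clockwise seen from above raises the stage 12 mm a turn against a drag of 0.15 N m (2 N at the handle); it stays where left.
- stage_top (a point): Centre of the top face of the stage, an 82 x 92 mm plate in an opening of the deck, carrying a pacemaker 8 mm high. It starts 6 to 12 mm below its top stop (0.5 to 1 turn). The stop is hard, lies within 2 mm of level with the deck and is felt at the handle: stop there, pushing against it with no more than 25 N at the handle (the limit is some 35 N).
- holder: Beech block fixed to the bench that holds the crank: 74 x 74 x 62 mm, origin centre of the underside, round bore 40 mm across and 52 mm deep in its top.
- crank: The loose crank as a whole; origin and axes as crank_mouth.
- jar: Bystander: squat glass specimen jar with white lid, 68 mm across, 66 mm tall; origin centre of its underside.
- pacer: Bystander: loose pacemaker lying flat, 48 x 50 x 7 mm; origin underside.
- header: Bystander: white polymer connector header, 42 x 16 x 12 mm; origin underside.
- calipers: Bystander: steel calipers lying flat, 235 x 75 x 13 mm; origin underside, middle of the beam.
- tweezers: Bystander: steel tweezers lying flat, 130 x 20 x 6 mm; origin near the middle.
- gauge_box: Bystander: dark wooden gauge box, 70 x 110 x 28 mm; origin underside.
- plug_gauge: Bystander: plug gauge lying flat, 80 x 16 x 16 mm; origin underside.
Mind the look-alikes: they are no part of the job. Of the things like the crank, leave any that is orange or yellow; of the rest the smaller one is meant.

How it is judged:
By the outcome, as a careful person would: the job done as asked, in the order asked, and still so for the second after the job is handed in, with the robot touching nothing.
It also fails if it takes over 72 s, if anything falls off the work surface, if the arm or the gripper's body presses on something with over 40 N, if the wrist force passes 120 N, or if a joint passes its speed limit or range.

## Working session

There is one attempt and no reset: what is moved stays moved. The work goes in short steps, Python scripts to look and compute and a shell command to move; the robot and the scene stay as the last step left them, time stands still between calls to the robot, and variables do not carry over. Pictures are saved under pics/ and viewed, and the job is handed in when it is done.

```bash
mkdir -p pics; ls
cat > h.py <<'E'
import numpy as np,cv2
from plant import monitor,eyes,ticket
def snap(n,f=None):
    s=eyes.snapshot(n)
    if f: cv2.imwrite('pics/'+f+'.png',s['image'][:,:,::-1]); np.savez('pics/'+f+'.npz',**s)
    return s
def ld(f): return dict(np.load('pics/'+f+'.npz'))
def ray(s,u,v):
    T=s['camera_from_world'];R=T[:3,:3];t=T[:3,3];K=s['K']
    d=np.array([(u-K[0,2])/K[0,0],-(v-K[1,2])/K[1,1],-1.0])
    return -R.T@t,R.T@d
def onz(s,u,v,z):
    o,d=ray(s,u,v);return o+d*(z-o[2])/d[2]
def dep(s,u,v):
    o,d=ray(s,u,v);return o+d*s['depth'][int(v),int(u)]
def cloud(s):
    v,u=np.mgrid[:480,:640];T=s['camera_from_world'];K=s['K'];z=s['depth']
    c=np.stack([(u-K[0,2])/K[0,0]*z,-(v-K[1,2])/K[1,1]*z,-z],-1)
    return (c-T[:3,3])@T[:3,:3]
E
python3 - <<'E'
from h import *
for n in('top','side'):
    s=snap(n,n+'0');print(n,s['K'].tolist(),s['camera_from_world'].round(3).tolist(),{k:(v.shape if hasattr(v,'shape') else v) for k,v in s.items()})
print(monitor.get_obs())
E
```

```text
pics
top [[603.7833012526451, 0.0, 324.46012990858867], [0.0, 603.7833012526451, 238.30021636251308], [0.0, 0.0, 1.0]] [[0.012, -1.0, 0.012, -0.073], [0.999, 0.013, 0.052, -0.545], [-0.052, 0.011, 0.999, -1.344], [0.0, 0.0, 0.0, 1.0]] {'image': (480, 640, 3), 'depth': (480, 640), 'K': (3, 3), 'camera_from_world': (4, 4)}
side [[477.28224890150005, 0.0, 320.2194162944642], [0.0, 477.28224890150005, 237.3912229850573], [0.0, 0.0, 1.0]] [[-0.831, -0.555, -0.023, 0.407], [0.351, -0.556, 0.753, -0.3], [-0.431, 0.618, 0.657, -0.97], [0.0, 0.0, 0.0, 1.0]] {'image': (480, 640, 3), 'depth': (480, 640), 'K': (3, 3), 'camera_from_world': (4, 4)}
{'clock': 0.1, 'joint_pos': array([-5.68898685e+01,  2.05877962e+01,  6.39073409e-01, -1.86336779e-02,
       -7.01352133e+01, -1.65070724e+01]), 'qvel': array([ 0.03648711, -0.24789759,  0.1355452 ,  0.08485998,  0.02976356,
        0.00724207]), 'tau': array([-9.62076811e-04, -5.84166133e+01,  2.93753654e+01,  7.01559126e+00,
        1.01581856e-02, -6.52761241e-05]), 'tool_pos': array([ 0.19273152, -0.64644484,  0.22570868]), 'orientation': array([ 94.71997377,  89.91425491, 111.31668825]), 'force': array([0.84166306, 0.44960274, 0.79372871]), 'moment': array([-0.0522036 ,  0.06018704, -0.05398488]), 'opening': 0.08757745611836705}
```

View pics/top0.png

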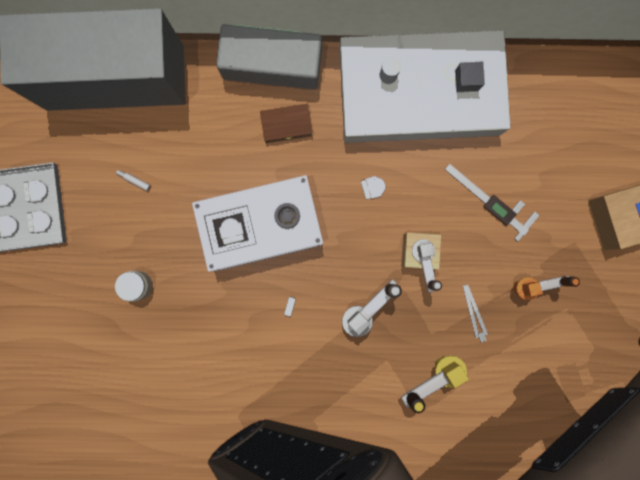

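View pics/side0.png

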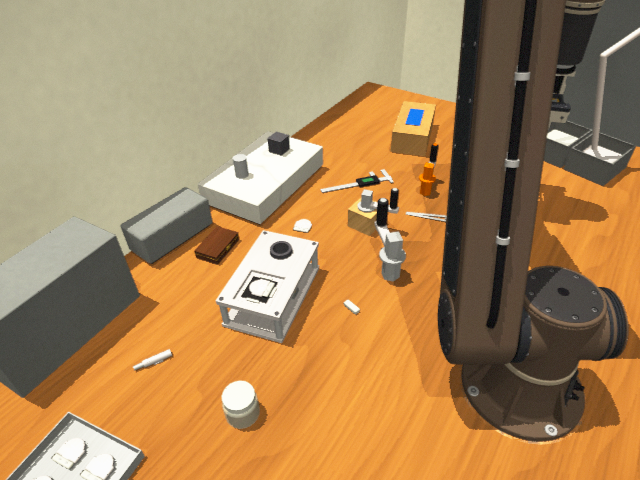

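Cranks in the top view are steel in the beech block (427,250), steel and larger standing free (358,322), orange (528,289) and yellow (451,373). The one in the beech block is the smaller steel crank, so it fits the description. I'll confirm it in a crop and measure it.

Run:
```python
from h import *
s=ld('top0');im=s['image'][:,:,::-1]
a=cv2.resize(im[210:350,330:470],None,fx=4,fy=4,interpolation=cv2.INTER_CUBIC)
cv2.imwrite('pics/crop1.png',a)
b=cv2.resize(im[165:285,180:340],None,fx=5,fy=5,interpolation=cv2.INTER_CUBIC)
cv2.imwrite('pics/crop2.png',b)
s2=ld('side0');im=s2['image'][:,:,::-1]
cv2.imwrite('pics/crop3.png',cv2.resize(im[165:325,215:415],None,fx=4,fy=4,interpolation=cv2.INTER_CUBIC)[:600])
for S in(s,s2):
    P=cloud(S)
    if S is s:
        for u,v in[(427,250),(427,270),(434,285),(415,240),(437,240),(358,322),(287,215),(275,215),(231,230),(212,210),(205,240),(310,190)]: print((u,v),P[v,u].round(4))
```

```text
(427, 250) [ 0.519  -0.2796  0.111 ]
(427, 270) [ 0.4773 -0.2854  0.0798]
(434, 285) [ 0.4467 -0.2891  0.1388]
(415, 240) [ 0.5424 -0.263   0.0574]
(437, 240) [ 0.5427 -0.3101  0.0624]
(358, 322) [ 0.369  -0.1353  0.1276]
(287, 215) [0.5923 0.0163 0.0704]
(275, 215) [0.5892 0.0401 0.1006]
(231, 230) [0.557  0.1336 0.0905]
(212, 210) [0.5991 0.1747 0.0907]
(205, 240) [0.5352 0.1885 0.0886]
(310, 190) [ 0.657  -0.0316 -0.0031]
```

View pics/crop1.png

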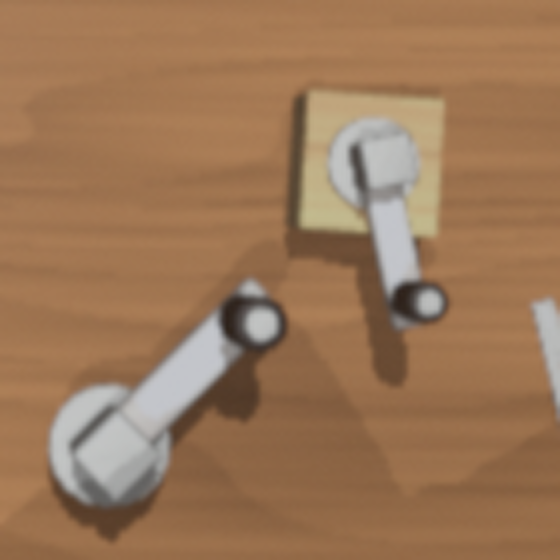

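View pics/crop2.png

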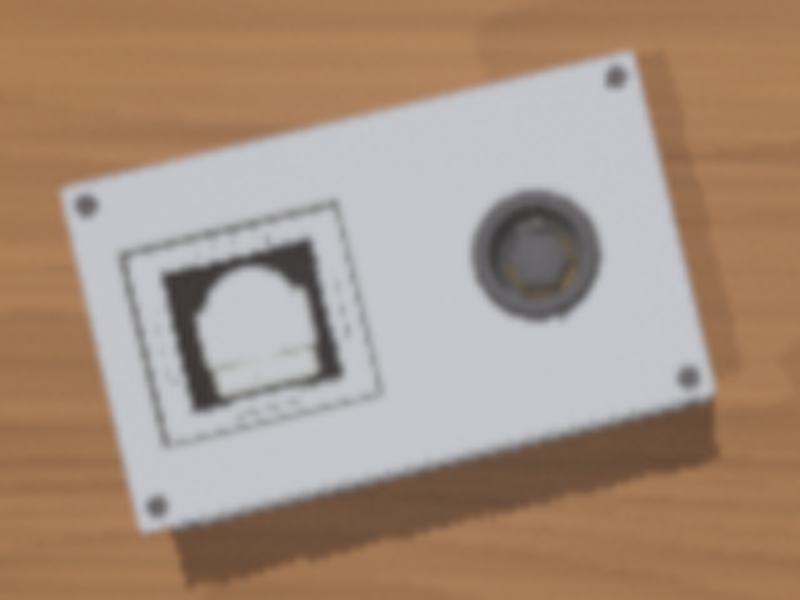

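View pics/crop3.png

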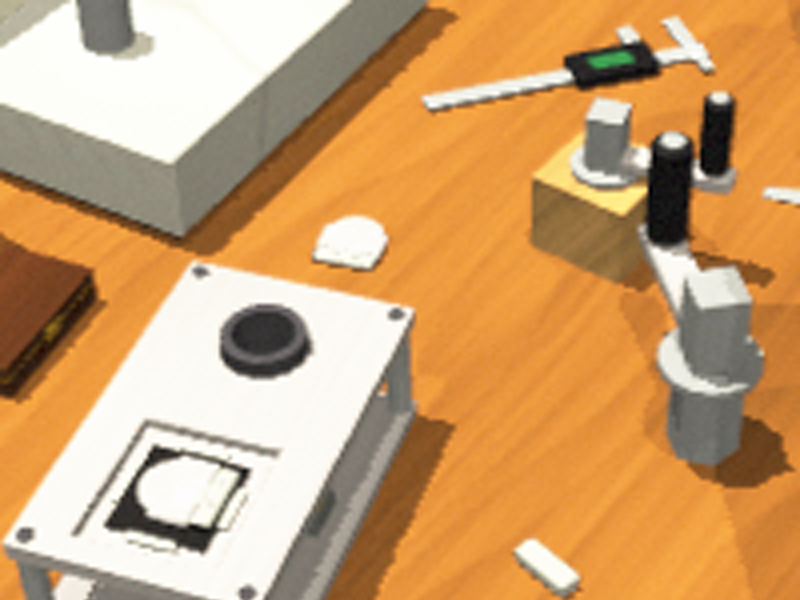

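```bash
cat >> h.py <<'E'
def proj(s,P):
    P=np.atleast_2d(P);T=s['camera_from_world'];c=P@T[:3,:3].T+T[:3,3]
    K=s['K'];return np.stack([K[0,0]*c[:,0]/-c[:,2]+K[0,2],K[1,1]*-c[:,1]/-c[:,2]+K[1,2]],1)
def ortho(s,cx,cy,z,half=0.06,ppm=5000):
    # rectify plane z: columns grow to world -y, rows to world -x
    n=int(2*half*ppm);i=np.arange(n)
    Y,X=np.meshgrid(cy+half-(i+.5)/ppm,cx+half-(i+.5)/ppm)
    q=proj(s,np.stack([X,Y,np.full_like(X,z)],-1).reshape(-1,3)).reshape(n,n,2).astype(np.float32)
    return cv2.remap(s['image'][:,:,::-1].copy(),q[...,0],q[...,1],cv2.INTER_CUBIC)
E
python3 - <<'E'
from h import *
s=ld('top0');s2=ld('side0')
a=ortho(s,.52,-.285,.112,.05,6000);b=ortho(s,.59,.018,.102,.05,6000)
c=ortho(s2,.52,-.285,.112,.05,6000)
d=ortho(s2,.59,.018,.102,.05,6000)
cv2.imwrite('pics/o1.png',cv2.resize(np.vstack([np.hstack([a,b]),np.hstack([c,d])]),(800,800))[:,:])
R=cv2.Rodrigues
from scipy.spatial.transform import Rotation as Ro
print(Ro.from_euler('xyz',monitor.get_obs()['orientation'],degrees=True).as_matrix().round(3))
E
```

```text
[[-0.001 -0.286  0.958]
 [ 0.001  0.958  0.286]
 [-1.     0.001 -0.   ]]
```

View pics/o1.png

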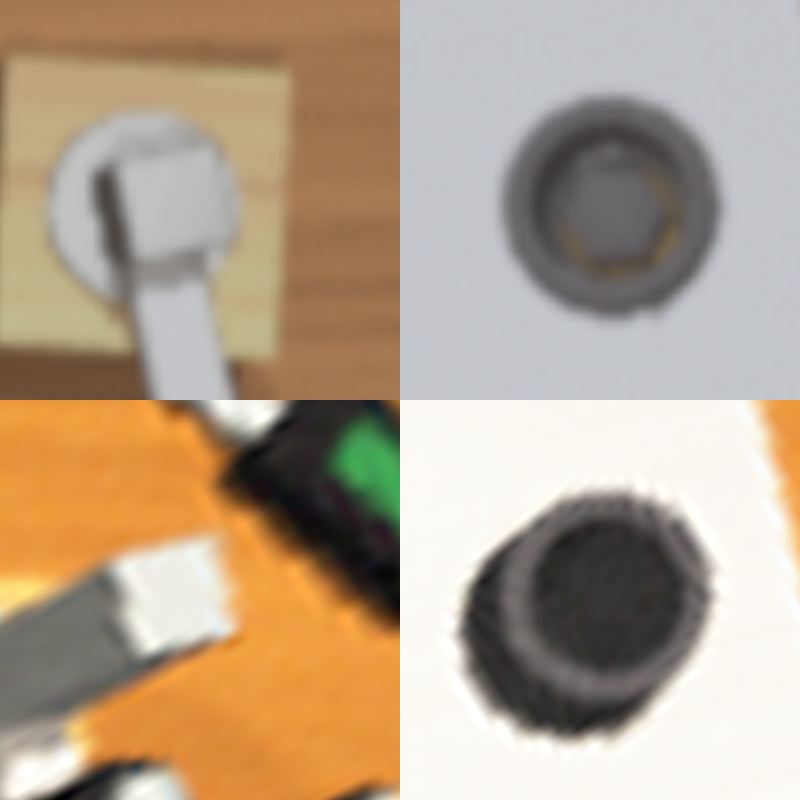

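Run:
```python
from h import *
s=ld('top0');s2=ld('side0')
print('handle',onz(s,437.3,285.3,.138))
b=ortho(s,.59,.0155,.074,.025,16000)
g=cv2.cvtColor(b,cv2.COLOR_BGR2GRAY).astype(float)
g=np.clip((g-40)*255/90,0,255)
b2=np.clip((b.astype(float)-40)*2.6,0,255)
cv2.imwrite('pics/o2.png',cv2.resize(b2.astype(np.uint8),(600,600)))
# collar ellipse in images
for S,nm in((s,'top'),(s2,'side')):
    p=proj(S,[[.589,.0155,.102]])[0].astype(int);print(nm,p)
    im=S['image'];h=30
    sub=im[p[1]-h:p[1]+h,p[0]-h:p[0]+h];gg=cv2.cvtColor(cv2.resize(sub,None,fx=4,fy=4,interpolation=cv2.INTER_CUBIC),cv2.COLOR_RGB2GRAY)
    m=(gg<140).astype(np.uint8)
    cs,_=cv2.findContours(m,cv2.RETR_EXTERNAL,cv2.CHAIN_APPROX_NONE)
    c=max(cs,key=cv2.contourArea);e=cv2.fitEllipse(c)
    print(e, 'ctr', onz(S,(e[0][0]+.5)/4-.5+p[0]-h,(e[0][1]+.5)/4-.5+p[1]-h,.102))
# corners of the deck side
P=cloud(s);q=proj(s,[[.589,.0155,.102]])[0]
# rim depth
X=P[190:240,262:312].reshape(-1,3);r=np.hypot(X[:,0]-.589,X[:,1]-.0155)
print('rim z',np.median(X[(r>.021)&(r<.0255),2]),'deck z',np.median(X[(r>.031)&(r<.04),2]),'hex',np.median(X[r<.007,2]))
P2=cloud(s2);X=P2.reshape(-1,3);r=np.hypot(X[:,0]-.589,X[:,1]-.0155);z=X[:,2]
print('side rim',np.percentile(z[(r>.021)&(r<.0255)&(z>.096)],[20,50,80]),'deck',np.median(z[(r>.031)&(r<.04)]))
k=(z>.097)&(z<.107)&(r<.04);print('side rim centroid box',X[k].min(0),X[k].max(0))
X=P.reshape(-1,3);z=X[:,2];r=np.hypot(X[:,0]-.589,X[:,1]-.0155);k=(z>.097)&(z<.107)&(r<.04);print('top rim box',X[k].min(0),X[k].max(0))
```

```text
handle [ 0.44619682 -0.29596986  0.138     ]
top [286 215]
((124.83805084228516, 124.19451904296875), (100.67498016357422, 102.60413360595703), 167.9141387939453) ctr [0.58801904 0.01504177 0.102     ]
side [281 247]
((120.1689224243164, 133.6091766357422), (72.46304321289062, 90.40279388427734), 84.89485168457031) ctr [0.58562023 0.02230901 0.102     ]
rim z 0.10066056139549234 deck z 0.08933684629809696 hex 0.07320287052160897
side rim [0.10080389 0.10259722 0.10413029] deck 0.09123328533384634
side rim centroid box [ 0.5613505  -0.00866197  0.09713271] [0.617867   0.04471879 0.10562208]
top rim box [ 0.56373627 -0.01058143  0.09701094] [0.61530565 0.04233095 0.10687545]
```

View pics/o2.png

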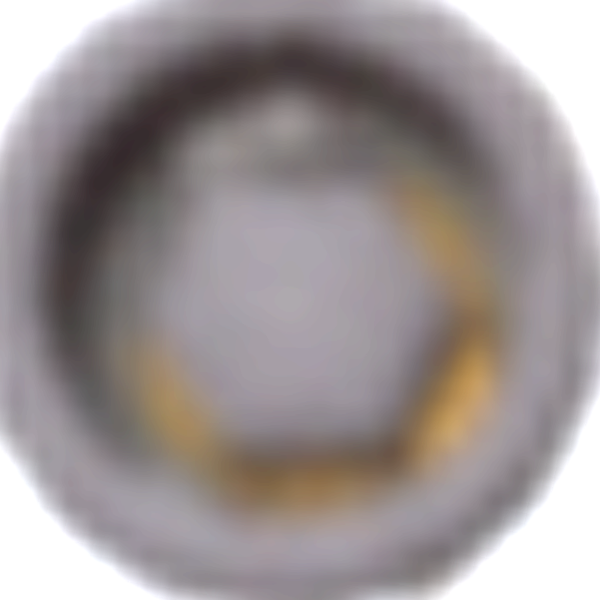

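The crop confirms it: the smaller steel crank stands in the block (427,250). Measured hub (0.519,-0.278), arm direction about 194°, port (0.5885,0.0155), hex corner about 28° (mod 60). I'll turn the wrist counter-clockwise on the way so that plenty of clockwise range is left.

```bash
python3 -m crank '[{"linear":[0.15,0.17,0],"rot":[0,0,1],"hand":1},{"linear":[0.15,0.17,0],"rot":[0,0,1],"hand":1},{"linear":[0.15,0.17,0],"rot":[0,0,1],"hand":1},{"linear":[0.15,0.17,0],"rot":[0,0,1],"hand":1},{"linear":[0.15,0.17,0],"rot":[0,0,1],"hand":1},{"linear":[0.15,0.17,0],"rot":[0,0,1],"hand":1},{"linear":[0.15,0.17,0],"rot":[0,0,1],"hand":1},{"linear":[0.15,0.17,0],"rot":[0,0,1],"hand":1},{"linear":[0.15,0.17,0],"rot":[0,0,1],"hand":1},{"linear":[0.15,0.17,0],"rot":[0,0,1],"hand":1},{"linear":[0.15,0.17,0],"rot":[0,0,1],"hand":1},{"linear":[0.15,0.17,0],"rot":[0,0,1],"hand":1},{"linear":[0.15,0.17,0],"rot":[0,0,1],"hand":1},{"linear":[0.15,0.17,0],"rot":[0,0,1],"hand":1},{"linear":[0.15,0.17,0],"rot":[0,0,1],"hand":1},{"linear":[0.15,0.17,0],"rot":[0,0,1],"hand":1},{"linear":[0.15,0.17,0],"rot":[0,0,1],"hand":1},{"linear":[0.15,0.17,0],"rot":[0,0,1],"hand":1},{"linear":[0.15,0.17,0],"rot":[0,0,1],"hand":1},{"linear":[0.15,0.17,0],"rot":[0,0,1],"hand":1}]'
cat >> h.py <<'E'
from scipy.spatial.transform import Rotation as Ro
def st():
    o=monitor.get_obs();R=Ro.from_euler('xyz',o['orientation'],degrees=True).as_matrix()
    yaw=np.degrees(np.arctan2(R[1,1],R[0,1]))
    # rotvec needed to make tool x point straight down
    t=np.cross(R[:,0],[0,0,-1.]);
    print('t %.2f'%o['clock'],'pos',o['tool_pos'].round(4),'yaw %.2f'%yaw,'tiltfix(deg)',np.degrees(t).round(2),'F',o['force'].round(2),'M',o['moment'].round(3),'open %.4f'%o['opening'],'j',o['joint_pos'].round(1))
    return o,yaw
E
python3 -c "
from h import *
st()"
```

```text
clock: 2.6
tool_pos: [0.3743, -0.4313, 0.2159]
orientation: [60.1, 89.0, 179.8]
force: [0.3, 0.4, 0.4]
opening: 0.0878
t 2.60 pos [ 0.3743 -0.4313  0.2159] yaw -150.26 tiltfix(deg) [-0.   -1.03 -0.  ] F [0.35 0.43 0.4 ] M [-0.019  0.125  0.014] open 0.0878 j [-29.1  11.7 -13.3   0.5 -65.9  58.6]
```

```bash
python3 -m crank '[{"linear":[0.16,0.17,0],"rot":[0,-0.2,1],"hand":1},{"linear":[0.16,0.17,0],"rot":[0,0,1],"hand":1},{"linear":[0.16,0.17,0],"rot":[0,0,1],"hand":1},{"linear":[0.16,0.17,0],"rot":[0,0,1],"hand":1},{"linear":[0.16,0.17,0],"rot":[0,0,1],"hand":1},{"linear":[0.16,0.17,0],"rot":[0,0,1],"hand":1},{"linear":[0.16,0.17,0],"rot":[0,0,1],"hand":1},{"linear":[0.16,0.17,0],"rot":[0,0,1],"hand":1},{"linear":[0.16,0.17,0],"rot":[0,0,1],"hand":1},{"linear":[0.16,0.17,0],"rot":[0,0,1],"hand":1},{"linear":[0.16,0.17,0],"rot":[0,0,1],"hand":1},{"linear":[0.16,0.17,0],"rot":[0,0,1],"hand":1},{"linear":[0.16,0.17,0],"rot":[0,0,1],"hand":1},{"linear":[0.16,0.17,0],"rot":[0,0,1],"hand":1},{"linear":[0.1,0.1,0],"rot":[0,0,0],"hand":1},{"linear":[0,0,0],"rot":[0,0,0],"hand":1}]'
python3 - <<'E'
from h import *
o,y=st();s=snap('side','side1');s2=snap('top','top1')
E
```

```text
clock: 4.6
tool_pos: [0.5158, -0.2743, 0.2097]
orientation: [-11.1, 89.4, -179.1]
force: [-0.0, 0.8, -0.1]
opening: 0.0877
t 4.60 pos [ 0.5158 -0.2743  0.2097] yaw -78.02 tiltfix(deg) [ 0.01 -0.64  0.  ] F [-0.02  0.82 -0.12] M [-0.094  0.162  0.012] open 0.0877 j [-8.800e+00  1.310e+01 -1.210e+01  1.000e-01 -6.540e+01  1.107e+02]
```

View pics/side1.png

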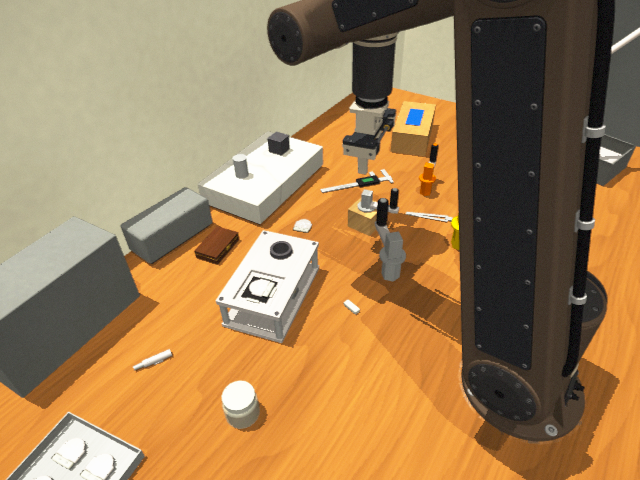

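```bash
python3 -m crank '[{"linear":[0.05,-0.06,-0.3],"rot":[0,-0.12,0.4],"hand":1},{"linear":[0,0,-0.4],"rot":[0,0,0],"hand":1},{"linear":[0,0,-0.4],"rot":[0,0,0],"hand":1},{"linear":[0,0,-0.3],"rot":[0,0,0],"hand":1},{"linear":[0,0,0],"rot":[0,0,0],"hand":1}]'
python3 - <<'E'
from h import *
o,y=st();s=snap('side','side2')
im=s['image'][:,:,::-1];cv2.imwrite('pics/s2c.png',cv2.resize(im[110:250,300:460],None,fx=5,fy=4.28,interpolation=cv2.INTER_CUBIC))
E
```

```text
clock: 5.32
tool_pos: [0.5168, -0.2805, 0.1246]
orientation: [130.0, 89.9, -36.3]
force: [0.0, 0.4, 0.4]
opening: 0.0876
t 5.33 pos [ 0.5168 -0.2805  0.1246] yaw -76.36 tiltfix(deg) [0.05 0.07 0.  ] F [0.01 0.4  0.42] M [-0.113  0.163 -0.025] open 0.0876 j [-9.40e+00  1.73e+01 -1.84e+01  1.00e-01 -5.42e+01  1.13e+02]
```

View pics/s2c.png

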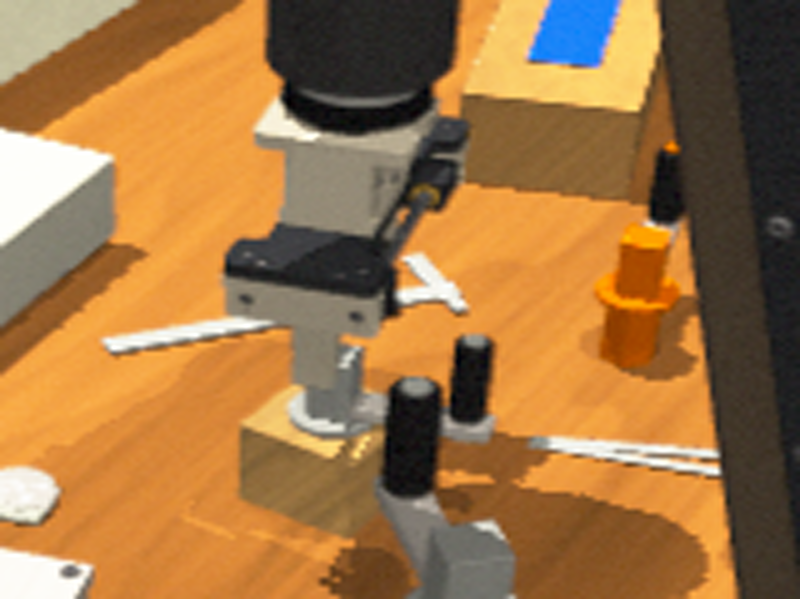

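```bash
python3 -m crank '[{"linear":[0.03,0.03,-0.2],"rot":[0,0,0],"hand":1},{"linear":[0,0.01,-0.2],"rot":[0,0,0],"hand":1},{"linear":[0,0,-0.2],"rot":[0,0,0],"hand":1},{"linear":[0,0,-0.1],"rot":[0,0,0],"hand":1},{"linear":[0,0,0],"rot":[0,0,0],"hand":1}]'
python3 -c "
from h import *
st()"
```

```text
clock: 6.0
tool_pos: [0.5202, -0.2786, 0.0824]
orientation: [143.5, 89.7, -22.9]
force: [0.0, -0.6, -0.0]
opening: 0.0879
t 6.00 pos [ 0.5202 -0.2786  0.0824] yaw -76.38 tiltfix(deg) [0.13 0.3  0.  ] F [ 0.01 -0.59 -0.03] M [-0.079  0.176  0.012] open 0.0879 j [-9.200e+00  2.000e+01 -2.100e+01  1.000e-01 -4.870e+01  1.127e+02]
```

```bash
python3 -m crank '[{"linear":[-0.01,0,0],"rot":[0,0.05,0],"hand":0},{"linear":[0,0,0],"rot":[0,0,0],"hand":0},{"linear":[0,0,0],"rot":[0,0,0],"hand":0},{"linear":[0,0,0],"rot":[0,0,0],"hand":0},{"linear":[0,0,0],"rot":[0,0,0],"hand":0}]'
python3 -c "
from h import *
st()"
```

```text
clock: 6.62
tool_pos: [0.5203, -0.2788, 0.0835]
orientation: [117.5, 89.8, -48.9]
force: [-0.3, -0.1, -0.6]
opening: 0.0431
t 6.62 pos [ 0.5203 -0.2788  0.0835] yaw -76.36 tiltfix(deg) [0.16 0.14 0.  ] F [-0.3  -0.11 -0.63] M [-0.059  0.178  0.006] open 0.0431 j [ -9.1  20.  -20.8   0.2 -49.  112.7]
```

```bash
python3 -m crank '[{"linear":[0,0,0],"rot":[0,0,0],"hand":0},{"linear":[0,0,0],"rot":[0,0,0],"hand":0},{"linear":[0,0,0],"rot":[0,0,0],"hand":0},{"linear":[0,0,0],"rot":[0,0,0],"hand":0}]'
python3 -c "
from h import *
st()"
```

```text
clock: 7.12
tool_pos: [0.5204, -0.2788, 0.0836]
orientation: [119.6, 89.8, -46.8]
force: [0.1, -0.5, 0.2]
opening: 0.0259
t 7.12 pos [ 0.5204 -0.2788  0.0836] yaw -76.36 tiltfix(deg) [0.16 0.15 0.  ] F [ 0.08 -0.48  0.18] M [-0.125  0.115  0.036] open 0.0259 j [ -9.1  20.  -20.8   0.2 -49.  112.7]
```

```bash
python3 -m crank '[{"linear":[0,0,0.1],"rot":[0,0,0],"hand":0},{"linear":[0,0,0.15],"rot":[0,0,0],"hand":0},{"linear":[0,0,0.2],"rot":[0,0,0],"hand":0},{"linear":[0,0,0.2],"rot":[0,0,0],"hand":0},{"linear":[0,0,0.25],"rot":[0,0,0],"hand":0},{"linear":[0,0,0.25],"rot":[0,0,0],"hand":0},{"linear":[0,0,0.25],"rot":[0,0,0],"hand":0},{"linear":[0,0,0.25],"rot":[0,0,0],"hand":0},{"linear":[0,0,0.25],"rot":[0,0,0],"hand":0},{"linear":[0,0,0.2],"rot":[0,0,0],"hand":0},{"linear":[0,0,0],"rot":[0,0,0],"hand":0}]'
python3 - <<'E'
from h import *
o,y=st();s=snap('side','side3');snap('top','top3')
im=s['image'][:,:,::-1];cv2.imwrite('pics/s3c.png',cv2.resize(im[60:240,300:460],None,fx=4,fy=3.3,interpolation=cv2.INTER_CUBIC))
E
```

```text
clock: 8.5
tool_pos: [0.5196, -0.2785, 0.2192]
orientation: [130.0, 89.8, -36.3]
force: [-0.5, 0.4, -3.7]
opening: 0.0262
t 8.50 pos [ 0.5196 -0.2785  0.2192] yaw -76.39 tiltfix(deg) [0.13 0.18 0.  ] F [-0.48  0.4  -3.7 ] M [-0.057  0.133 -0.006] open 0.0262 j [-9.100e+00  1.270e+01 -1.130e+01  1.000e-01 -6.580e+01  1.127e+02]
```

View pics/s3c.png

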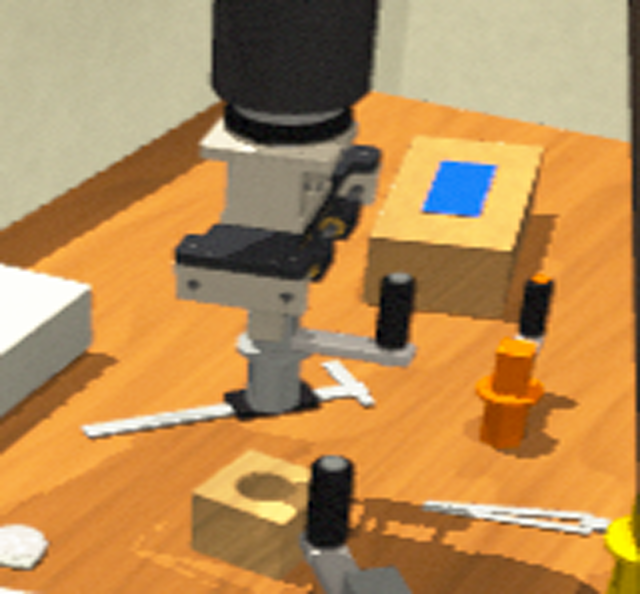

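```bash
python3 -m crank '[{"linear":[0.08,0.2,0],"rot":[0,0,0.6],"hand":0},{"linear":[0.08,0.32,0],"rot":[0,0,1],"hand":0},{"linear":[0.08,0.32,0],"rot":[0,0,1],"hand":0},{"linear":[0.08,0.32,0],"rot":[0,0,1],"hand":0},{"linear":[0.08,0.32,0],"rot":[0,0,1],"hand":0},{"linear":[0.08,0.32,0],"rot":[0,0,1],"hand":0},{"linear":[0.08,0.32,0],"rot":[0,0,1],"hand":0},{"linear":[0.08,0.32,0],"rot":[0,0,1],"hand":0},{"linear":[0.08,0.32,0],"rot":[0,0,1],"hand":0},{"linear":[0.08,0.32,0],"rot":[0,0,1],"hand":0},{"linear":[0.08,0.32,0],"rot":[0,0,1],"hand":0},{"linear":[0.08,0.32,0],"rot":[0,0,1],"hand":0},{"linear":[0.08,0.32,0],"rot":[0,0,1],"hand":0},{"linear":[0.08,0.32,0],"rot":[0,0,1],"hand":0},{"linear":[0.04,0.2,0],"rot":[0,0,1],"hand":0},{"linear":[0,0.05,0],"rot":[0,0,0.2],"hand":0},{"linear":[0,0,0],"rot":[0,0,0],"hand":0}]'
python3 - <<'E'
from h import *
o,y=st();print((.5885-o['tool_pos'][0])/.06,(.0155-o['tool_pos'][1])/.06)
E
```

```text
clock: 10.72
tool_pos: [0.5856, 0.0178, 0.2048]
orientation: [-58.9, 88.9, -147.1]
force: [-0.3, 0.3, -2.8]
opening: 0.0261
t 10.72 pos [0.5856 0.0178 0.2048] yaw 1.79 tiltfix(deg) [ 0.57 -0.89  0.  ] F [-0.33  0.3  -2.77] M [-0.089 -0.028 -0.003] open 0.0261 j [ 21.   13.6 -12.1   0.2 -65.3 160.7]
0.048529311515316254 -0.03769715258813526
```

```bash
python3 -m crank '[{"linear":[0.03,-0.03,0],"rot":[0.1,-0.15,-0.8],"hand":0},{"linear":[0.02,0,0],"rot":[0,0,0],"hand":0},{"linear":[0,0,0],"rot":[0,0,0],"hand":0}]'
python3 - <<'E'
from h import *
o,y=st();s=snap('side','side4');t=snap('top','top4')
im=s['image'][:,:,::-1];cv2.imwrite('pics/s4c.png',cv2.resize(im[130:290,200:380],None,fx=4.4,fy=3.7,interpolation=cv2.INTER_CUBIC))
im=t['image'][:,:,::-1];cv2.imwrite('pics/t4c.png',cv2.resize(im[140:300,190:370],None,fx=4.4,fy=3.7,interpolation=cv2.INTER_CUBIC))
E
```

```text
clock: 11.1
tool_pos: [0.5881, 0.015, 0.2043]
orientation: [-73.4, 89.8, -165.7]
force: [0.4, -0.2, -3.9]
opening: 0.0258
t 11.10 pos [0.5881 0.015  0.2043] yaw -2.37 tiltfix(deg) [ 0.06 -0.22  0.  ] F [ 0.38 -0.23 -3.91] M [-0.083  0.072 -0.001] open 0.0258 j [ 20.5  13.5 -12.3  -0.  -64.5 157.2]
```

View pics/s4c.png

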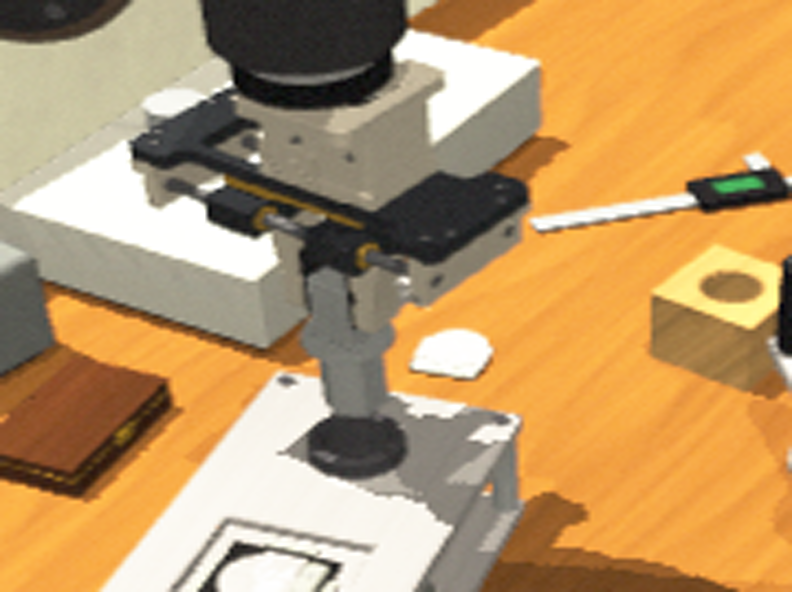

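View pics/t4c.png

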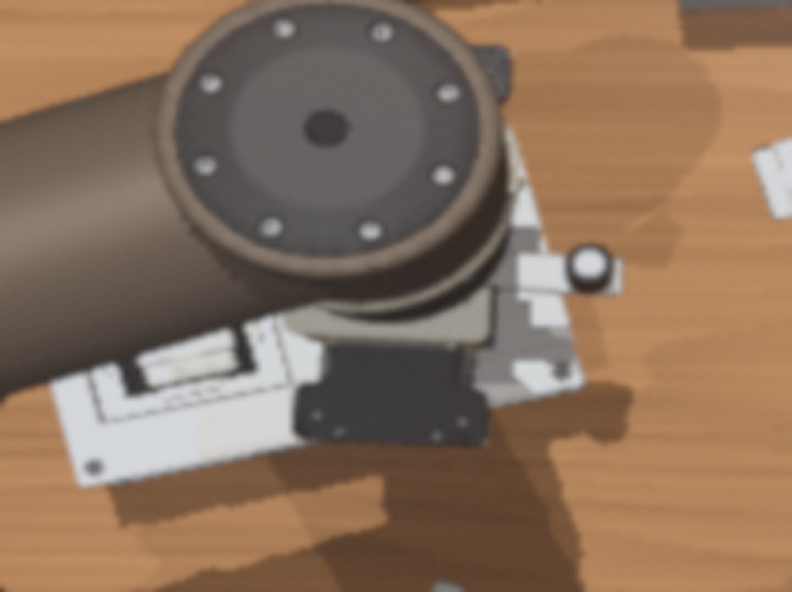

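Run:
```python
from h import *
s=ld('side4');t=ld('top4')
h=onz(t,324.3,211.1,.2588);print('handle',h,'hub est',h[:2]-.075*np.array([np.cos(np.radians(267.6)),np.sin(np.radians(267.6))]))
print('mouth proj',proj(s,[[.5881,.015,.1328],[.5881,.015,.1728]]), 'port',proj(s,[[.5885,.0155,.102]]))
im=s['image'][:,:,::-1];c=im[205:275,255:315];cv2.imwrite('pics/s4d.png',cv2.resize(c,None,fx=8,fy=8,interpolation=cv2.INTER_CUBIC))
```

```text
handle [ 0.58340013 -0.0621831   0.2588    ] hub est [0.5865408  0.01275111]
mouth proj [[280.7047819  238.26849501]
 [279.36940735 225.21565786]] port [[281.43265532 247.9698137 ]]
```

View pics/s4d.png

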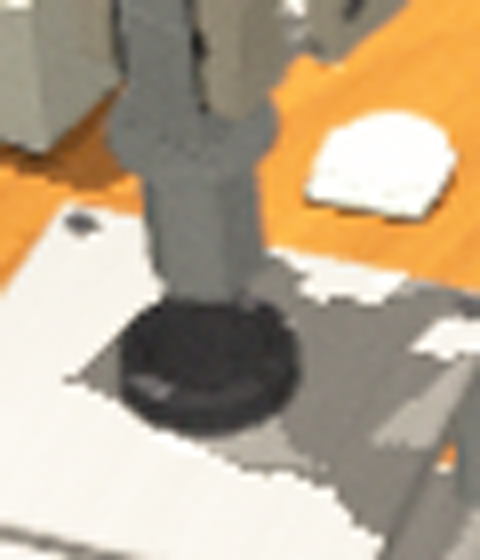

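```bash
python3 -m crank '[{"linear":[0,0,-0.2],"rot":[0,0,0],"hand":0},{"linear":[0,0,-0.2],"rot":[0,0,0],"hand":0},{"linear":[0.01,0.01,-0.1],"rot":[0,0,0],"hand":0},{"linear":[0,0,-0.05],"rot":[0,0,0],"hand":0},{"linear":[0,0,-0.05],"rot":[0,0,0],"hand":0},{"linear":[0,0,-0.05],"rot":[0,0,0],"hand":0},{"linear":[0,0,0],"rot":[0,0,0],"hand":0}]'
python3 - <<'E'
from h import *
o,y=st()
E
```

```text
clock: 12.08
tool_pos: [0.5885, 0.0157, 0.1619]
orientation: [-72.2, 89.7, -164.5]
force: [-0.3, -0.3, -4.2]
opening: 0.0261
t 12.07 pos [0.5885 0.0157 0.1619] yaw -2.33 tiltfix(deg) [ 0.08 -0.28  0.  ] F [-0.35 -0.31 -4.19] M [-0.148 -0.037  0.029] open 0.0261 j [ 20.5  15.5 -15.4  -0.  -59.3 157.2]
```

```bash
python3 -m crank '[{"linear":[0,0,-0.08],"rot":[0,0,0],"hand":0},{"linear":[0,0,-0.06],"rot":[0,0,0],"hand":0},{"linear":[0,0,-0.04],"rot":[0,0,0],"hand":0},{"linear":[0,0,-0.04],"rot":[0,0,0],"hand":0},{"linear":[0,0,0],"rot":[0,0,0],"hand":0}]'
python3 - <<'E'
from h import *
o,y=st()
E
```

```text
clock: 12.7
tool_pos: [0.5885, 0.0157, 0.1481]
orientation: [-72.1, 89.7, -164.5]
force: [0.4, 0.5, -3.1]
opening: 0.0262
t 12.70 pos [0.5885 0.0157 0.1481] yaw -2.33 tiltfix(deg) [ 0.07 -0.25  0.  ] F [ 0.44  0.48 -3.07] M [-0.118  0.073 -0.007] open 0.0262 j [ 20.5  16.2 -16.4  -0.  -57.6 157.2]
```

```bash
python3 -m crank '[{"linear":[0,0,-0.03],"rot":[0,0,0],"hand":0},{"linear":[0,0,-0.03],"rot":[0,0,0],"hand":0},{"linear":[0,0,-0.02],"rot":[0,0,0],"hand":0},{"linear":[0,0,0],"rot":[0,0,0],"hand":0}]'
python3 - <<'E'
from h import *
o,y=st()
E
```

```text
clock: 13.2
tool_pos: [0.589, 0.0155, 0.1457]
orientation: [-52.5, 89.8, -144.7]
force: [-0.4, 0.5, -3.4]
opening: 0.0256
t 13.20 pos [0.589  0.0155 0.1457] yaw -2.27 tiltfix(deg) [ 0.1  -0.14  0.  ] F [-0.37  0.47 -3.37] M [-0.088 -0.027 -0.042] open 0.0256 j [ 2.050e+01  1.630e+01 -1.670e+01  1.000e-01 -5.720e+01  1.572e+02]
```

```bash
python3 -m crank '[{"linear":[0,0,-0.04],"rot":[0,0,0],"hand":0},{"linear":[0,0,-0.04],"rot":[0,0,0],"hand":0},{"linear":[0,0,0],"rot":[0,0,0],"hand":0}]'
python3 - <<'E'
from h import *
o,y=st()
E
```

```text
clock: 13.58
tool_pos: [0.59, 0.0147, 0.1454]
orientation: [23.6, 89.8, -68.6]
force: [-0.4, 0.7, -2.2]
opening: 0.0254
t 13.57 pos [0.59   0.0147 0.1454] yaw -2.17 tiltfix(deg) [0.18 0.07 0.  ] F [-0.37  0.66 -2.2 ] M [0.2   0.355 0.019] open 0.0254 j [ 20.5  16.3 -16.8   0.2 -56.9 157.2]
```

```bash
python3 -m crank '[{"linear":[-0.02,0.01,-0.02],"rot":[0,0,-0.3],"hand":0},{"linear":[-0.01,0,-0.03],"rot":[0,0,-0.3],"hand":0},{"linear":[0,0,-0.03],"rot":[0,0,-0.3],"hand":0}]'
python3 - <<'E'
from h import *
o,y=st()
E
```

```text
clock: 13.95
tool_pos: [0.59, 0.0143, 0.1449]
orientation: [53.3, 89.5, -43.5]
force: [-7.4, 0.3, 16.2]
opening: 0.0256
t 13.95 pos [0.59   0.0143 0.1449] yaw -6.82 tiltfix(deg) [0.32 0.34 0.  ] F [-7.4   0.25 16.24] M [0.225 3.207 0.15 ] open 0.0256 j [ 20.6  16.2 -17.2   0.5 -56.4 152.3]
```

```bash
python3 -m crank '[{"linear":[0,0,0.03],"rot":[0.06,0.06,0],"hand":0},{"linear":[-0.01,0.01,0.02],"rot":[0,0,0],"hand":0},{"linear":[0,0,0],"rot":[0,0,0],"hand":0}]'
python3 - <<'E'
from h import *
o,y=st()
E
```

```text
clock: 14.32
tool_pos: [0.5893, 0.0152, 0.1468]
orientation: [175.2, 90.0, 78.3]
force: [-0.2, 0.2, -3.9]
opening: 0.026
t 14.32 pos [0.5893 0.0152 0.1468] yaw -6.93 tiltfix(deg) [-0.01  0.    0.  ] F [-0.19  0.18 -3.88] M [-0.079  0.081 -0.019] open 0.0260 j [ 20.5  16.2 -16.7  -0.  -57.1 152.6]
```

Run:
```python
from h import *
s=ld('top0')
b=ortho(s,.5885,.0155,.074,.02,20000)
b=cv2.GaussianBlur(b,(0,0),3).astype(float)
g=b.mean(2); sat=b.max(2)-b.min(2)
c=g[350:450,350:450].mean();print(c,g.shape,sat[400,400])
lab=np.clip((g-60)*255/70,0,255)
vis=cv2.cvtColor(lab.astype(np.uint8),cv2.COLOR_GRAY2BGR)
d=np.abs(b-b[350:470,350:450].reshape(-1,3).mean(0)).max(2)
for th in (8,12,16):
    m=(d<th).astype(np.uint8)
    n,l=cv2.connectedComponents(m);k=(l==l[410,400]).astype(np.uint8)
    k=cv2.morphologyEx(k,cv2.MORPH_OPEN,np.ones((41,41)))
    cs,_=cv2.findContours(k,0,1);cc=max(cs,key=cv2.contourArea)
    ap=cv2.approxPolyDP(cc,.04*cv2.arcLength(cc,True),True)
    M=cv2.moments(cc);print(th,cv2.contourArea(cc),M['m10']/M['m00'],M['m01']/M['m00'],ap.reshape(-1,2).tolist())
    cv2.drawContours(vis,[cc],-1,(0,255,0) if th==12 else (0,0,255),1)
cv2.imwrite('pics/o3.png',cv2.resize(vis,(600,600)))
```

```text
104.99243333333332 (800, 800) 2.0
8 121401.0 383.16690279871386 368.93224108532877 [[261, 180], [178, 360], [235, 492], [509, 543], [587, 374], [544, 250]]
12 146875.5 382.3328249662696 370.1170912325972 [[253, 117], [183, 444], [304, 580], [511, 564], [592, 300]]
16 176502.5 378.48479388866065 354.13414446443153 [[358, 52], [227, 121], [145, 404], [280, 584], [506, 582], [621, 338], [339, 152]]
```

View pics/o3.png

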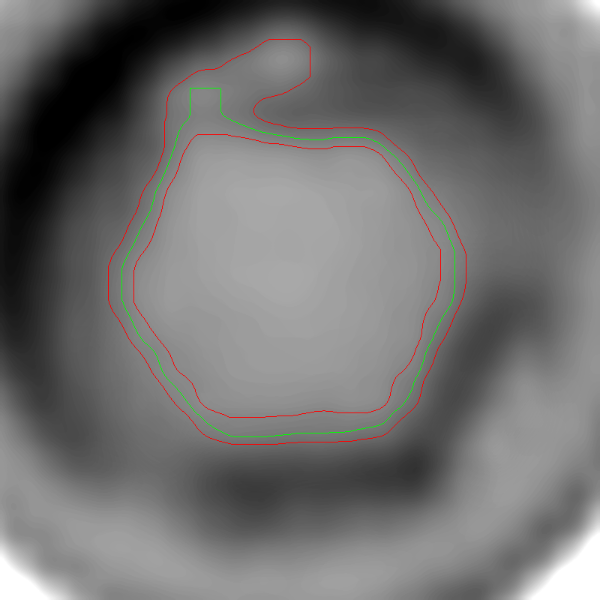

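```bash
python3 -m crank '[{"linear":[0,0.005,0],"rot":[0,0,0.8],"hand":0},{"linear":[0,0,0],"rot":[0,0,0.8],"hand":0},{"linear":[0,0,0],"rot":[0,0,0.6],"hand":0},{"linear":[0,0,0],"rot":[0,0,0],"hand":0}]'
python3 - <<'E'
from h import *
o,y=st()
E
```

```text
clock: 14.82
tool_pos: [0.5893, 0.0151, 0.1454]
orientation: [-49.6, 89.9, -135.3]
force: [-0.7, -0.0, 0.4]
opening: 0.0255
t 14.82 pos [0.5893 0.0151 0.1454] yaw 4.37 tiltfix(deg) [ 0.07 -0.07  0.  ] F [-0.67 -0.02  0.43] M [-0.054  0.239  0.007] open 0.0255 j [ 20.5  16.3 -16.7   0.  -57.  163.9]
```

```bash
python3 -m crank '[{"linear":[0,0.01,-0.03],"rot":[0,0,0],"hand":0},{"linear":[0,0,-0.03],"rot":[0,0,0.1],"hand":0}]'
python3 - <<'E'
from h import *
o,y=st()
E
```

```text
clock: 15.08
tool_pos: [0.5897, 0.0158, 0.1424]
orientation: [-7.9, 89.9, -93.1]
force: [1.2, 0.4, -2.3]
opening: 0.0258
t 15.07 pos [0.5897 0.0158 0.1424] yaw 4.78 tiltfix(deg) [ 0.07 -0.    0.  ] F [ 1.17  0.39 -2.32] M [ 0.471 -0.171  0.034] open 0.0258 j [ 2.050e+01  1.650e+01 -1.690e+01  1.000e-01 -5.660e+01  1.642e+02]
```

It's dropping in (z 0.1424). I'll follow it down gently.

```bash
python3 -m crank '[{"linear":[0,0,-0.05],"rot":[0,0,0],"hand":0},{"linear":[0,0,-0.05],"rot":[0,0,0],"hand":0},{"linear":[0,0,-0.05],"rot":[0,0,0],"hand":0},{"linear":[0,0,-0.05],"rot":[0,0,0],"hand":0}]'
python3 - <<'E'
from h import *
o,y=st()
E
```

```text
clock: 15.58
tool_pos: [0.5894, 0.016, 0.1285]
orientation: [-53.9, 89.9, -139.2]
force: [-0.9, 0.7, -2.8]
opening: 0.0261
t 15.57 pos [0.5894 0.016  0.1285] yaw 4.72 tiltfix(deg) [ 0.06 -0.07  0.  ] F [-0.89  0.68 -2.8 ] M [ 0.281 -0.166  0.024] open 0.0261 j [ 20.6  17.3 -17.8   0.  -55.  164.1]
```

```bash
python3 -m crank '[{"linear":[0,0,-0.04],"rot":[0,0,0],"hand":0},{"linear":[0,0,-0.03],"rot":[0,0,0],"hand":0},{"linear":[0,0,-0.02],"rot":[0,0,0],"hand":0},{"linear":[0,0,-0.02],"rot":[0,0,0],"hand":0}]'
python3 - <<'E'
from h import *
o,y=st()
E
```

```text
clock: 16.08
tool_pos: [0.5894, 0.0161, 0.1237]
orientation: [-24.1, 89.9, -109.4]
force: [-4.8, 1.1, 9.0]
opening: 0.026
t 16.07 pos [0.5894 0.0161 0.1237] yaw 4.76 tiltfix(deg) [ 0.08 -0.03  0.  ] F [-4.81  1.11  8.97] M [ 0.589  1.726 -0.054] open 0.0260 j [ 2.060e+01  1.760e+01 -1.820e+01  1.000e-01 -5.430e+01  1.641e+02]
```

```bash
python3 -m crank '[{"linear":[0,0,0],"rot":[0,0,0],"hand":0},{"linear":[0,0,0],"rot":[0,0,-0.4],"hand":0},{"linear":[0,0,0],"rot":[0,0,-0.8],"hand":0},{"linear":[0,0,0],"rot":[0,0,-0.8],"hand":0},{"linear":[0,0,0],"rot":[0,0,-0.8],"hand":0},{"linear":[0,0,0],"rot":[0,0,-0.8],"hand":0}]'
python3 - <<'E'
from h import *
o,y=st();s=snap('side','side5');P=cloud(s);
im=s['image'][:,:,::-1];cv2.imwrite('pics/s5c.png',cv2.resize(im[150:350,200:400],None,fx=3,fy=3,interpolation=cv2.INTER_CUBIC))
E
```

```text
clock: 16.82
tool_pos: [0.59, 0.0164, 0.1237]
orientation: [25.0, 89.9, -79.1]
force: [-1.3, 0.5, -0.6]
opening: 0.0257
t 16.82 pos [0.59   0.0164 0.1237] yaw -14.13 tiltfix(deg) [0.08 0.01 0.  ] F [-1.29  0.49 -0.63] M [0.238 0.245 0.158] open 0.0257 j [ 2.060e+01  1.760e+01 -1.820e+01  1.000e-01 -5.430e+01  1.452e+02]
```

View pics/s5c.png

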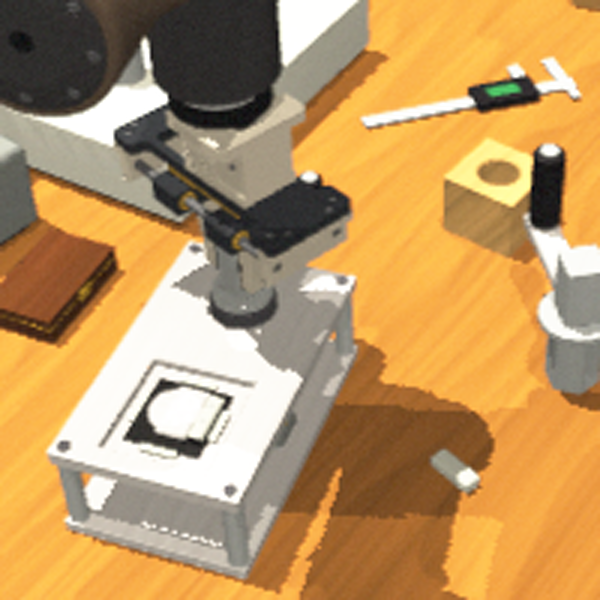

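```bash
python3 -m crank '[{"linear":[-0.005,0,0],"rot":[0,0,-1],"hand":0},{"linear":[0,0,0],"rot":[0,0,-1],"hand":0},{"linear":[0,0,0],"rot":[0,0,-1],"hand":0},{"linear":[0,0,0],"rot":[0,0,-1],"hand":0},{"linear":[0,0,0],"rot":[0,0,-1],"hand":0},{"linear":[0,0,0],"rot":[0,0,-1],"hand":0},{"linear":[0,0,0],"rot":[0,0,-1],"hand":0},{"linear":[0,0,0],"rot":[0,0,-1],"hand":0},{"linear":[0,0,0],"rot":[0,0,-1],"hand":0},{"linear":[0,0,0],"rot":[0,0,-1],"hand":0},{"linear":[0,0,0],"rot":[0,0,-1],"hand":0},{"linear":[0,0,0],"rot":[0,0,-1],"hand":0}]'
python3 - <<'E'
from h import *
o,y=st()
E
```

```text
clock: 18.38
tool_pos: [0.5904, 0.0157, 0.1237]
orientation: [39.2, 89.8, -126.9]
force: [-1.3, 0.1, -0.6]
opening: 0.0259
t 18.38 pos [0.5904 0.0157 0.1237] yaw -76.07 tiltfix(deg) [ 0.16 -0.12  0.  ] F [-1.32  0.14 -0.62] M [0.219 0.289 0.171] open 0.0259 j [ 20.5  17.7 -18.    0.1 -54.5  83.3]
```

```bash
python3 -m crank '[{"linear":[-0.01,0,0],"rot":[0,0,-1],"hand":0},{"linear":[0,0,0],"rot":[0,0,-1],"hand":0},{"linear":[0,0,0],"rot":[0,0,-1],"hand":0},{"linear":[0,0,0],"rot":[0,0,-1],"hand":0},{"linear":[0,0,0],"rot":[0,0,-1],"hand":0},{"linear":[0,0,0],"rot":[0,0,-1],"hand":0},{"linear":[0,0,0],"rot":[0,0,-1],"hand":0},{"linear":[0,0,0],"rot":[0,0,-1],"hand":0},{"linear":[0,0,0],"rot":[0,0,-1],"hand":0},{"linear":[0,0,0],"rot":[0,0,-1],"hand":0},{"linear":[0,0,0],"rot":[0,0,-1],"hand":0},{"linear":[0,0,0],"rot":[0,0,-1],"hand":0},{"linear":[0,0,0],"rot":[0,0,-1],"hand":0},{"linear":[0,0,0],"rot":[0,0,-1],"hand":0},{"linear":[0,0,0],"rot":[0,0,-1],"hand":0},{"linear":[0,0,0],"rot":[0,0,-1],"hand":0}]'
python3 - <<'E'
from h import *
o,y=st();s=snap('side','side6')
im=s['image'][:,:,::-1];cv2.imwrite('pics/s6c.png',cv2.resize(im[150:350,200:400],None,fx=3,fy=3,interpolation=cv2.INTER_CUBIC))
E
```

```text
clock: 20.38
tool_pos: [0.5898, 0.0149, 0.1237]
orientation: [67.2, 89.6, 178.8]
force: [-1.5, 1.1, -0.7]
opening: 0.0256
t 20.38 pos [0.5898 0.0149 0.1237] yaw -158.48 tiltfix(deg) [-0.01 -0.36 -0.  ] F [-1.51  1.1  -0.66] M [0.439 0.357 0.147] open 0.0256 j [ 20.3  17.8 -17.8  -0.2 -54.8   1.3]
```

View pics/s6c.png

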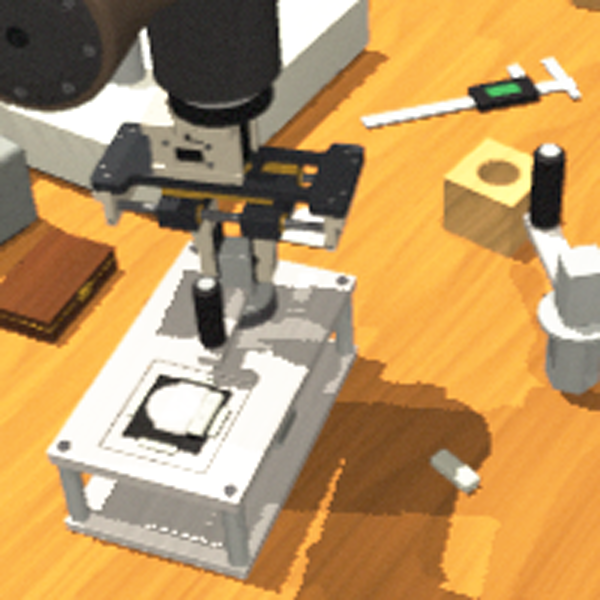

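```bash
python3 -m crank '[{"linear":[0,0.01,0],"rot":[0,-0.06,-0.6],"hand":0},{"linear":[0,0,0],"rot":[0,0,-0.6],"hand":0},{"linear":[0,0,0],"rot":[0,0,-0.6],"hand":0},{"linear":[0,0,0],"rot":[0,0,-0.6],"hand":0},{"linear":[0,0,0],"rot":[0,0,-0.6],"hand":0},{"linear":[0,0,0],"rot":[0,0,-0.6],"hand":0},{"linear":[0,0,0],"rot":[0,0,-0.6],"hand":0},{"linear":[0,0,0],"rot":[0,0,-0.6],"hand":0}]'
python3 - <<'E'
from h import *
o,y=st()
E
```

```text
clock: 21.42
tool_pos: [0.5893, 0.015, 0.1237]
orientation: [99.9, 89.8, -172.7]
force: [-1.5, 1.3, -1.0]
opening: 0.0257
t 21.43 pos [0.5893 0.015  0.1237] yaw 177.33 tiltfix(deg) [ 0.02 -0.16  0.  ] F [-1.46  1.33 -0.99] M [0.49  0.377 0.154] open 0.0257 j [ 20.4  17.6 -18.1  -0.  -54.5 -23.1]
```

```bash
cat >> h.py <<'E'
def stage(s,show=True):
    P=cloud(s).reshape(-1,3);u=np.array([-.258,.966]);v=np.array([.966,.258])
    d=P[:,:2]-np.array([.589,.0155]);a=d@u-.125;b=d@v;z=P[:,2]
    ok=(z>.06)&(z<.11)
    pm=ok&(abs(a)<.012)&(abs(b)<.015)
    ri=ok&(abs(a)<.041)&(abs(b)<.046)&((abs(a)>.031)|(abs(b)>.036))
    ri&=(abs(a)<.037)&(abs(b)<.042)
    dk=ok&((abs(a)>.048)&(abs(a)<.058)|(abs(b)>.054)&(abs(b)<.07))&(abs(a)<.06)&(abs(b)<.07)
    print('pm %.4f n%d rim %.4f deck %.4f'%(np.median(z[pm]),pm.sum(),np.median(z[ri]),np.median(z[dk])))
E
python3 - <<'E'
from h import *
for f in('top0','side0','side4','top4','side5','side6'): print(f);stage(ld(f))
s=snap('side','side7');stage(s)
E
```

```text
top0
pm 0.0913 n157 rim 0.0844 deck 0.0890
side0
pm 0.0936 n106 rim 0.0866 deck 0.0911
side4
pm 0.0933 n105 rim 0.0865 deck 0.0911
top4
pm 0.0912 n44 rim 0.0834 deck 0.0890
side5
pm 0.0941 n110 rim 0.0869 deck 0.0912
side6
pm 0.0984 n107 rim 0.0913 deck 0.0912
pm 0.0997 n112 rim 0.0922 deck 0.0911
```

```bash
python3 -m crank '[{"linear":[0,0.005,0],"rot":[0,0,-0.5],"hand":0},{"linear":[0,0,0],"rot":[0,0,-0.5],"hand":0},{"linear":[0,0,0],"rot":[0,0,-0.5],"hand":0}]'
python3 - <<'E'
from h import *
o,y=st()
E
```

```text
clock: 21.85
tool_pos: [0.5892, 0.015, 0.1237]
orientation: [109.0, 89.8, -171.1]
force: [-0.1, 1.0, -1.2]
opening: 0.0258
t 21.85 pos [0.5892 0.015  0.1237] yaw 169.87 tiltfix(deg) [ 0.03 -0.19  0.  ] F [-0.06  1.01 -1.21] M [0.58  0.453 0.142] open 0.0258 j [ 20.4  17.6 -18.   -0.  -54.5 -30.5]
```

```bash
python3 -m crank '[{"linear":[0,0.005,0],"rot":[0,0,-0.5],"hand":0},{"linear":[0,0,0],"rot":[0,0,-0.5],"hand":0},{"linear":[0,0,0],"rot":[0,0,-0.5],"hand":0},{"linear":[0,0,0],"rot":[0,0,-0.5],"hand":0}]'
python3 - <<'E'
from h import *
o,y=st()
E
```

```text
clock: 22.35
tool_pos: [0.5891, 0.0151, 0.1237]
orientation: [116.5, 89.8, -173.4]
force: [-1.9, 1.2, -0.9]
opening: 0.0256
t 22.35 pos [0.5891 0.0151 0.1237] yaw 160.10 tiltfix(deg) [ 0.03 -0.22  0.  ] F [-1.89  1.22 -0.94] M [0.587 0.422 0.189] open 0.0256 j [ 20.4  17.6 -18.   -0.1 -54.6 -40.3]
```

```bash
python3 -m crank '[{"linear":[0,0,0],"rot":[0,0,-0.5],"hand":0},{"linear":[0,0,0],"rot":[0,0,-0.5],"hand":0},{"linear":[0,0,0],"rot":[0,0,-0.5],"hand":0},{"linear":[0,0,0],"rot":[0,0,-0.5],"hand":0}]'
python3 - <<'E'
from h import *
o,y=st();s=snap('side','side8');stage(s)
E
```

```text
clock: 22.85
tool_pos: [0.5889, 0.0146, 0.1238]
orientation: [138.3, 89.7, -161.2]
force: [-0.4, -0.3, -0.7]
opening: 0.0262
t 22.85 pos [0.5889 0.0146 0.1238] yaw 150.53 tiltfix(deg) [ 0.09 -0.27  0.  ] F [-0.39 -0.29 -0.69] M [-0.176  0.309  1.217] open 0.0262 j [ 20.4  17.6 -18.   -0.  -54.6 -49.9]
pm 0.1004 n112 rim 0.0926 deck 0.0912
```

```bash
python3 -m crank '[{"linear":[0,0,0],"rot":[0,0,0],"hand":0},{"linear":[0,0,0],"rot":[0,0,-0.2],"hand":0}]'
python3 - <<'E'
from h import *
o,y=st()
E
```

```text
clock: 23.15
tool_pos: [0.5889, 0.0144, 0.1238]
orientation: [146.3, 89.7, -154.0]
force: [-0.7, -0.6, 0.3]
opening: 0.0269
t 23.15 pos [0.5889 0.0144 0.1238] yaw 149.69 tiltfix(deg) [ 0.14 -0.28  0.  ] F [-0.74 -0.59  0.31] M [-0.077  0.394  1.319] open 0.0269 j [ 20.4  17.6 -18.    0.  -54.6 -50.8]
```

The torque rose from 0.15 to 1.3 N m (about 17 N at the handle) and the hub is starting to twist in the pads, so this is the stop. I'll relax and let go.

```bash
python3 -m crank '[{"linear":[0,0,0],"rot":[0,0,0.1],"hand":0},{"linear":[0,0,0],"rot":[0,0,0],"hand":0},{"linear":[0,0,0],"rot":[0,0,0],"hand":0.6},{"linear":[0,0,0],"rot":[0,0,0],"hand":0.6},{"linear":[0,0,0],"rot":[0,0,0],"hand":0.6},{"linear":[0,0,0],"rot":[0,0,0],"hand":0.6},{"linear":[0,0,0],"rot":[0,0,0],"hand":0.6},{"linear":[0,0,0],"rot":[0,0,0],"hand":0.6}]'
python3 - <<'E'
from h import *
o,y=st()
E
```

```text
clock: 24.15
tool_pos: [0.5898, 0.0145, 0.1243]
orientation: [139.3, 89.8, -160.6]
force: [-0.6, -0.3, 0.2]
opening: 0.0525
t 24.15 pos [0.5898 0.0145 0.1243] yaw 150.07 tiltfix(deg) [ 0.06 -0.17  0.  ] F [-0.62 -0.28  0.22] M [0.033 0.023 0.017] open 0.0525 j [ 20.4  17.6 -18.   -0.  -54.6 -50.3]
```

Free. Now I'll retreat straight up and look.

```bash
python3 -m crank '[{"linear":[0,0,0.1],"rot":[0,0,0],"hand":0.6},{"linear":[0,0,0.3],"rot":[0,0,0],"hand":0.6},{"linear":[0,0,0.4],"rot":[0,0,0],"hand":0.6},{"linear":[0,0,0.5],"rot":[0,0,0],"hand":0.6},{"linear":[0,0,0.6],"rot":[0,0,0],"hand":0.6},{"linear":[0,0,0.6],"rot":[0,0,0],"hand":0.6},{"linear":[-0.6,0,0],"rot":[0,0,0],"hand":0.6},{"linear":[-0.8,-0.3,0],"rot":[0,0,0],"hand":0.6},{"linear":[-0.8,-0.3,0],"rot":[0,0,0],"hand":0.6},{"linear":[-0.3,0,0],"rot":[0,0,0],"hand":0.6},{"linear":[0,0,0],"rot":[0,0,0],"hand":0.6}]'
python3 - <<'E'
from h import *
o,y=st();s=snap('side','side9');stage(s);t=snap('top','top9');stage(t)
im=s['image'][:,:,::-1];cv2.imwrite('pics/s9c.png',cv2.resize(im[180:350,200:400],None,fx=3.5,fy=3.5,interpolation=cv2.INTER_CUBIC))
E
```

```text
clock: 25.52
tool_pos: [0.4358, -0.0226, 0.2832]
orientation: [-73.1, 89.9, -13.0]
force: [0.6, 0.2, -0.2]
opening: 0.0526
t 25.52 pos [ 0.4358 -0.0226  0.2832] yaw 150.09 tiltfix(deg) [0.02 0.09 0.  ] F [ 0.64  0.2  -0.24] M [ 0.068 -0.06   0.035] open 0.0526 j [ 23.2  -4.9 -22.1   0.1 -72.7 -53.1]
pm 0.1004 n111 rim 0.0926 deck 0.0911
pm 0.0978 n161 rim 0.0907 deck 0.0890
```

View pics/s9c.png

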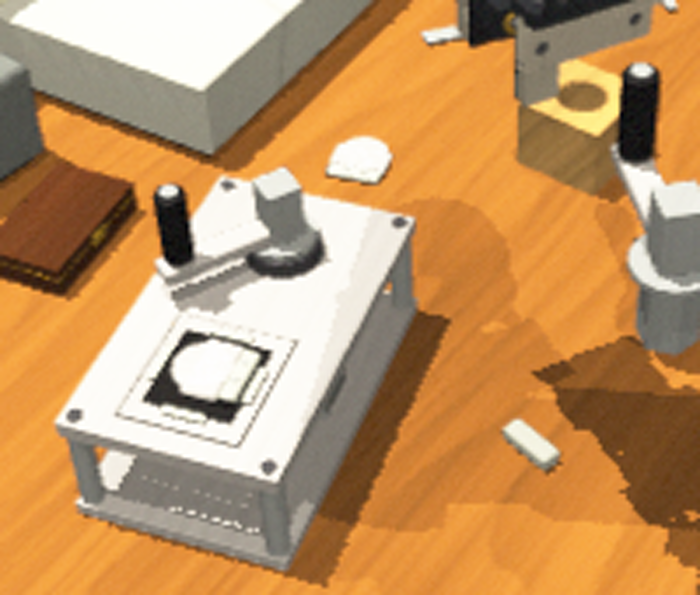

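View pics/top9.png

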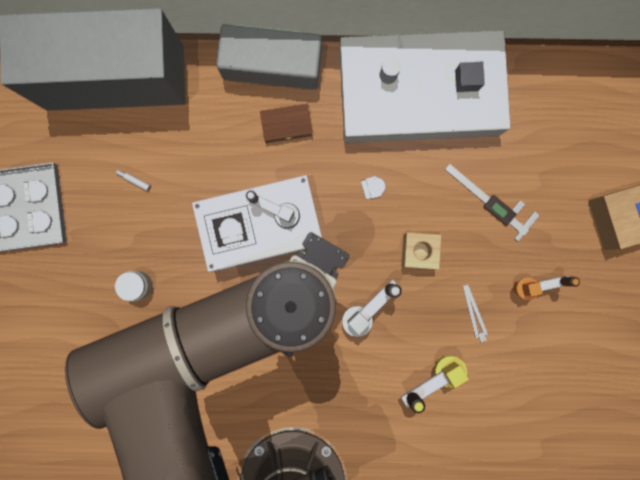

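Run:
```python
from h import *
for f in('side9','top9'):
    P=cloud(ld(f)).reshape(-1,3);r=np.hypot(P[:,0]-.589,P[:,1]-.0155);z=P[:,2]
    print(f,'hub top',np.median(z[(r<.010)&(z>.12)]),'flange top',np.median(z[(r>.019)&(r<.024)&(z>.095)&(z<.118)]))
ticket.close_job()
```

```text
side9 hub top 0.15313816927500867 flange top 0.10889150380035023
top9 hub top 0.15149687058807126 flange top 0.1076490565865452
the job is handed in; nothing more can be done
```

The crank is seated in the port, the stage is up against its top stop, and the job is handed in (about 25.5 s of the 72 s used).

- **Crank:** I took the smaller steel crank from the beech block.
- **Fitting:** The crank landed on the hidden hex without dropping. One press while I searched read 16 N, or about 20 N counting the crank's weight, which is right at the 20 N limit. I lifted it, re-read the hex angle from the picture and turned the crank about 7° counter-clockwise from where it first landed. It then dropped home.
- **Cranking:** I turned it clockwise by about 214°, until the torque rose from 0.15 to about 1.3 N m. That is roughly 17 N at the handle, and the hub began to twist in the pads. I then relaxed, let go and backed away.

**Last checks:**
- **Crank seated:** The hub top is at 0.151–0.153 m against 0.152 m expected, and the flange top is at about 0.108 m as expected. The flange is home on the collar.
- **Stage height:** The stage is about 1.5 mm above the deck, within the 2 mm allowed for the stop. Its rise measured 6–7 mm in the pictures against 7.1 mm from the turn angle, which agrees within depth noise.
- **Bench:** In the last top picture the bystanders look where they were at the start. The gripper is clear of everything.

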